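# Fetch the solder spool out of the crowded caddy

## Task

The solder spool stands in the wooden caddy, shut in between two taller things. Lift those two neighbours out and stand them both upright on the black side mat, then fetch the spool and stand it upright in the middle of the steel bench block. Finally put each of the two neighbours back upright in the caddy at the very place where it stood before, so that all three tall things stand as they did at the start; do not tip anything over and do not shift the wax puck or the rouge block.

Things in the scene. Friction and masses are not known exactly. Their poses are not given: they have to be found in the camera images.
- caddy: Fixed wooden trough, 252 mm long (its y), 66 mm wide (its x). Floor 3 mm thick, long walls 4 mm thick, 22 mm high; end walls 12 mm high. Four bays in a row between thin dark lines, centres at y = +90, +30, -30, -90 mm. Origin: centre of underside. The spool starts in the bay y = +30, the tall things in the others in any order, so its neighbours are at y = +90 and -30.
- solder_spool: Small pale spool of silver solder wire, standing on its flange, 36 mm in diameter, 20 mm high (lower than the caddy's walls), about 80 g. Origin: centre of its underside, z up its axis. The walls leave no room for fingers beside it across the caddy: grip it along the row, once its neighbours are out.
- flux_jar: Jar with green lid, 48 mm in diameter, 52 mm high, the lid (46 mm in diameter) being the top 13 mm; about 110 g; lid is fixed. Origin: centre of its underside, z up.
- spirit_tin: Black square can, 40 mm (its x) by 43 mm (its y), straight sided to about 65 mm and then tapering to a cap; 106 mm high in all, about 160 g. Origin: centre of its underside, z up.
- dapping_block: Yellow-metal cube of 40 mm with round hollows in its faces, about 350 g. Origin: centre of its underside, z up, x and y square to its faces.
- steel_block: Fixed square steel bench block in a black shoe, 70 x 70 mm, top 23 mm above its origin, which is the centre of its underside.
- side_mat: Fixed black rubber mat, the side area, 110 mm (its x) by 170 mm (its y), 3 mm thick. Origin: centre of its underside. Room for two things side by side along y, 90 mm apart.
- wax_puck: Bystander: loose yellow puck of beeswax, 45 mm in diameter, 20 mm high. Origin: centre of its underside.
- rouge: Bystander: loose dark red rouge block, 28 x 45 x 27 mm. Origin: centre of its underside.
- bench_lamp: Obstacle: black desk lamp to the right, not part of the job. Its foot (110 mm in diameter, 55 mm high) is centred 204 mm in x and -35 mm in y from this origin; from there its arm, 600 mm long, leans up and away to the right (-y), with the lamp head at its end about 0.85 m from the robot. Coming from the right, swing in at about 0.45 m from the base axis, not stretched out.
Mind the look-alikes: they are no part of the job. There is more than one size of the flux_jar; the job needs the middle-sized.

How it is judged (in metres and radians):
On the way, in this order (a step that is already met when the one before it is completed fails the run):
1. the spool's two tall neighbours stand together on the side mat, let go, and no tall thing is left within 90 mm of the spool (horizontal distance between solder_spool and flux_jar above 0.09 m and horizontal distance between solder_spool and spirit_tin above 0.09 m and horizontal distance between solder_spool and dapping_block above 0.09 m and (((x of flux_jar in the frame of side_mat between -0.055 and 0.055 m and y of flux_jar in the frame of side_mat between -0.085 and 0.085 m and z of flux_jar in the frame of side_mat between -0.001 and 0.007 m and angle between flux_jar's own z axis and vertical below 0.15 rad and contact force between the fingers and flux_jar below 0.2 N and linear speed of flux_jar below 0.02 m/s) and (x of spirit_tin in the frame of side_mat between -0.055 and 0.055 m and y of spirit_tin in the frame of side_mat between -0.085 and 0.085 m and z of spirit_tin in the frame of side_mat between -0.001 and 0.007 m and angle between spirit_tin's own z axis and vertical below 0.15 rad and contact force between the fingers and spirit_tin below 0.2 N and linear speed of spirit_tin below 0.02 m/s)) or ((x of flux_jar in the frame of side_mat between -0.055 and 0.055 m and y of flux_jar in the frame of side_mat between -0.085 and 0.085 m and z of flux_jar in the frame of side_mat between -0.001 and 0.007 m and angle between flux_jar's own z axis and vertical below 0.15 rad and contact force between the fingers and flux_jar below 0.2 N and linear speed of flux_jar below 0.02 m/s) and (x of dapping_block in the frame of side_mat between -0.055 and 0.055 m and y of dapping_block in the frame of side_mat between -0.085 and 0.085 m and z of dapping_block in the frame of side_mat between -0.001 and 0.007 m and angle between dapping_block's own z axis and vertical below 0.15 rad and contact force between the fingers and dapping_block below 0.2 N and linear speed of dapping_block below 0.02 m/s)) or ((x of spirit_tin in the frame of side_mat between -0.055 and 0.055 m and y of spirit_tin in the frame of side_mat between -0.085 and 0.085 m and z of spirit_tin in the frame of side_mat between -0.001 and 0.007 m and angle between spirit_tin's own z axis and vertical below 0.15 rad and contact force between the fingers and spirit_tin below 0.2 N and linear speed of spirit_tin below 0.02 m/s) and (x of dapping_block in the frame of side_mat between -0.055 and 0.055 m and y of dapping_block in the frame of side_mat between -0.085 and 0.085 m and z of dapping_block in the frame of side_mat between -0.001 and 0.007 m and angle between dapping_block's own z axis and vertical below 0.15 rad and contact force between the fingers and dapping_block below 0.2 N and linear speed of dapping_block below 0.02 m/s)))), for 0.2 s.
2. the spool stands in the middle of the steel block, let go (horizontal distance between solder_spool and steel_block below 0.012 m and z of solder_spool in the frame of steel_block between 0.02 and 0.027 m and angle between solder_spool's own z axis and vertical below 0.1 rad and contact force between the fingers and solder_spool below 0.2 N and linear speed of solder_spool below 0.02 m/s), for 0.2 s.
At the end, for the whole second after the job is handed in: The spool stands upright on the steel block, within 12 mm of its middle; jar, can and cube each stand upright in the caddy within 15 mm of where each stood at the start; all are released and at rest (all of step 2 and distance of each of flux_jar, spirit_tin, dapping_block from where it was at the start of the episode below 0.015 m and angle between each of flux_jar, spirit_tin, dapping_block's own z axis and vertical below 0.1 rad and contact force between the fingers and flux_jar below 0.2 N and linear speed of each of flux_jar, spirit_tin, dapping_block below 0.02 m/s and contact force between the fingers and spirit_tin below 0.2 N and contact force between the fingers and dapping_block below 0.2 N); the robot touches nothing.
It fails at once if a tall thing or the spool is tipped over (leans more than about 35 degrees) (angle between any of flux_jar, spirit_tin, dapping_block, solder_spool's own z axis and vertical above 0.6 rad).
It fails at once if the wax puck or the rouge block is shifted by more than 15 mm (distance of any of wax_puck, rouge from where it was at the start of the episode above 0.015 m).
It also fails if it takes over 112 s, if anything falls off the work surface, if the arm or the gripper's body presses on something with over 40 N, if the wrist force passes 120 N, or if a joint passes its speed limit or range.

## Robot

A 6-joint arm with a two-finger parallel gripper is mounted at the origin on a cart in front of the work surface, level with it; the furniture and walls round the work are solid. World frame = base frame: x ahead of the robot, y to its left, z up, the work surface at z = 0. Lengths are in mm, angles in degrees, forces in N, time in s.
With the tool pointing down it reaches from about 350 to 850 mm from the base axis. Payload 8.1 kg.
Tool frame: the origin (TCP) lies midway between the tips of the shut fingers; the grasp point (between the pads) lies 19 mm behind it; z points along the fingers, y is the line along which they close (so a half turn about z gives the same grasp; the last joint's range is limited). The gripper opens to 85 mm and grips with 20 to 120 N. Pads are 22 mm wide; open, the fingers measure 114 mm over their backs; the gripper's body (76 mm by 85 mm) begins 54 mm behind the grasp point. The pads swing forward as they close: fully open they stand 13 mm farther back than shut.
Start: joints at [-80.237, 7.471, 85.268, -0, 87.261, -4.893], TCP at [151.832, -580.476, 231.292] pointing down, gripper open.
Joint ranges: [-169.43, 169.43], [-51.17, 129.36], [1.28, 143.12], [-76.62, 256.62], [0, 156.53], [-152.29, 152.29]. Speed limits (degrees/s): [136.94, 136.94, 159.86, 180, 180, 180].

## Interface

Orientations are given as [roll, pitch, yaw] about the fixed x, y, z axes, in that order (R = Rz(yaw) Ry(pitch) Rx(roll)).
In Python, from bench import r gives the robot as it stands.
- The arm moves only by the tool apply_moves, never from a script. Its argument "steps" is a list of rows, each a list of 7 numbers: the opening, from -1 (shut) to 1 (fully open), then the shift along the tool's x, y, z in mm, then the turn, a rotation vector about the tool's x, y, z in units of 5 degrees (1.0 is 5 degrees). A call has exactly 8 rows; each row shifts and turns the commanded pose from where the row before left it, along the tool's axes as they then stand; what a row does not reach is not made up. A row lasts 1/10 s, in which the tool goes at most 50 mm and 8.59 degrees, less where a joint would pass 70% of its speed; a pose out of reach is approached as far as the arm can. A call is refused whole if a number of a shift passes 50 or a number of a turn 1, either way. A call with a gripper value outside its range is refused whole. The fingers move at their own pace and stop on an object; "squeeze" is the grip in N (left out, the last holds). Time passes only in rows, so rows that do not move let the fingers close, or fill a call up. It gives the time, the measured TCP pose, the force, the opening and the grip force at its end, in the units of the state.
- r.sense(): the state, without advancing time (a new reading comes with each control period).
- r.snapshot(name): name is "scene" or "top" or "wrist"; returns a dict with "color" (420x560x3 uint8, blue, green, red), "depth" (420x560 float32, mm along the optical axis (not along the pixel's ray), 0 where there is no reading), "mtx" (3x3 intrinsics, pixels), "T" (4x4, takes a point from camera to world coordinates); the wrist camera has in their place "hand_eye" (4x4, takes a point from camera to tool coordinates, whose origin is the TCP and whose axes are the flange's). Camera axes: x right, y down, z forward; pixel columns grow to the right and rows downward; lengths in mm; the calibration is good to about 2 mm. A picture is of the moment at which its call begins: read the wrist's pose just before it.
- r.hand_in(): hands the job in; it is judged then, once.
The state is a dict: "time": time; "joint_pos": joint angles; "qd": joint speeds; "joint_efforts": joint torques, N m; "tool_pos": TCP position; "tcp_rot": TCP orientation; "ft_force": force on the tool from outside, world axes, zero at the start; "wrist_torque": the same for the moment, N m; "finger_gap": finger opening in mm; "grip_force": force on a finger pad.
Only numpy, scipy, OpenCV 4.12 (cv2) and the standard library are available. Lean on these libraries where they do the work, as an engineer would, in place of code of your own. Each camera call takes 0.05 s, during which the arm holds its last target. There are 200 camera calls.

## Working session

There is one attempt and no reset: what is moved stays moved. The work goes in short steps, Python scripts to look and compute and a tool call to move; the robot and the scene stay as the last step left them, time stands still between calls to the robot, and variables do not carry over. Pictures are saved under pics/ and viewed, at most 14 in all, crops included, and the job is handed in when it is done.

Besides the shell and the picture viewer there is one more tool, called after "Emit:" in YAML: its name, and indented under it one key for each argument. apply_moves: Moves the arm, as the interface text tells. Its arguments: {"type":"object","properties":{"steps":{"type":"array"},"squeeze":{"type":"number"}},"required":["steps"]}

```bash
mkdir -p pics; ls; python3 - <<'E'
from bench import r
import cv2,numpy as np
print(r.sense())
for n in("scene","top"):
    s=r.snapshot(n); cv2.imwrite(f"pics/{n}0.png",s["color"]); np.savez(f"{n}0.npz",**{k:v for k,v in s.items() if k!='color' and not isinstance(v,str)},color=s["color"])
    print(n,s["mtx"],s["T"].round(3))
E
```

```text
pics
{'time': 0.0, 'joint_pos': array([-8.02370778e+01,  7.51666557e+00,  8.53307324e+01, -1.72089170e-03,
        8.72598825e+01, -4.89130462e+00]), 'qd': array([ 0.07849801,  0.0205226 , -0.05149132, -0.00810364, -0.02190209,
       -0.00528479]), 'joint_efforts': array([ 1.59278916e-03, -5.69391739e+01, -5.00550485e+01, -3.35169661e-04,
        1.46102405e-02, -4.11913243e-05]), 'tool_pos': array([ 151.72571416, -579.92753218,  230.21425427]), 'tcp_rot': array([-1.79892964e+02, -7.43483523e-03,  1.46543038e+01]), 'ft_force': array([ 0.60950859, -0.71138892, -0.69713076]), 'wrist_torque': array([-0.06335998, -0.02670365,  0.01395367]), 'grip_force': 0.0, 'finger_gap': 85.19988307848362}
scene [[395.45170912   0.         285.20611573]
 [  0.         395.45170912 200.47828902]
 [  0.           0.           1.        ]] [[ 7.39000e-01 -2.72000e-01  6.16000e-01 -2.45610e+01]
 [-6.73000e-01 -3.20000e-01  6.67000e-01 -7.40993e+02]
 [ 1.60000e-02 -9.08000e-01 -4.19000e-01  4.55225e+02]
 [ 0.00000e+00  0.00000e+00  0.00000e+00  1.00000e+00]]
top [[414.63876943   0.         284.79740139]
 [  0.         414.63876943 208.10337853]
 [  0.           0.           1.        ]] [[ 2.10000e-02 -9.84000e-01  1.79000e-01  3.88371e+02]
 [-1.00000e+00 -2.20000e-02 -3.00000e-03 -9.77730e+01]
 [ 7.00000e-03 -1.79000e-01 -9.84000e-01  8.54178e+02]
 [ 0.00000e+00  0.00000e+00  0.00000e+00  1.00000e+00]]
```

View pics/scene0.png

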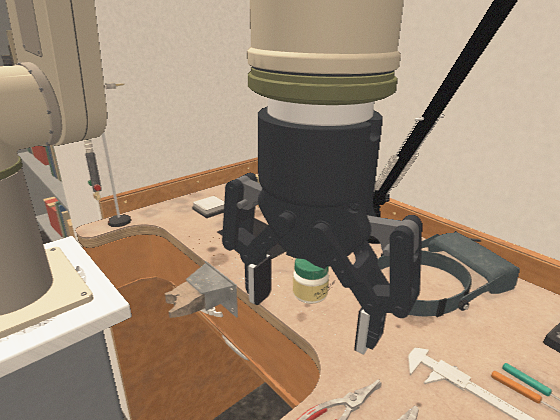

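View pics/top0.png

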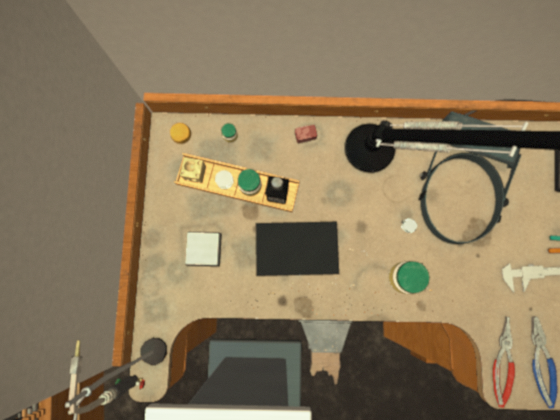

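Top view: caddy row runs from (190,170) to (285,195): brass cube (192,170), pale spool (225,178), jar (249,181), black tin (278,187). So the spool's neighbours are the cube and the jar. Jars with green lids: small (229,131), in the caddy (249,181), large (411,277). The one in the caddy should be the middle-sized one. The steel block is at (202,249), the mat at (297,248), the puck at (180,132) and the rouge at (305,133).

```bash
cat > h.py <<'E'
import numpy as np, cv2
def cloud(s,T=None):
    d=s["depth"].astype(float); v,u=np.mgrid[:d.shape[0],:d.shape[1]]; K=s["mtx"]
    P=np.stack([(u-K[0,2])/K[0,0]*d,(v-K[1,2])/K[1,1]*d,d],-1)
    T=s["T"] if T is None else T
    W=P@T[:3,:3].T+T[:3,3]; W[d==0]=np.nan
    return W
def rect(W,box,lo,hi,c=True):
    u0,v0,u1,v1=box; p=W[v0:v1,u0:u1].reshape(-1,3); p=p[(p[:,2]>lo)&(p[:,2]<hi)]
    r=cv2.minAreaRect(p[:,:2].astype(np.float32)); ci=cv2.minEnclosingCircle(p[:,:2].astype(np.float32))
    return len(p),np.round(np.median(p[:,2]),1),np.round(r[0],1),np.round(r[1],1),round(r[2],1),'circ',np.round(ci[0],1),round(ci[1],1)
E
python3 - <<'E'
import numpy as np,cv2
from h import *
s=np.load("top0.npz"); W=cloud(s)
img=s["color"]
cv2.imwrite("pics/crop1.png",cv2.resize(img[110:290,150:450],None,fx=2.66,fy=2.66,interpolation=cv2.INTER_CUBIC))
p=W[110:300,150:450].reshape(-1,3); print("table z",np.nanmedian(p[:,2]))
for n,b,lo,hi in [("cube",(178,150,208,186),34,60),("spool",(213,166,238,192),15,30),("jarlid",(234,164,264,198),46,65),("tin",(262,170,295,205),60,125),("tin top",(262,165,295,205),95,125),
 ("caddy",(170,145,305,218),9,27),("caddyall",(170,145,305,218),9,200),("steel",(178,225,228,272),15,35),("smalljar",(215,118,242,144),20,80),("bigjar",(385,255,435,300),50,130),("rouge",(290,120,320,145),20,40),("puck",(165,118,195,146),12,35),("lamp foot",(342,118,374,180),40,65)]:
    print(n,*rect(W,b,lo,hi))
# mat by colour
g=img.max(2)<60; m=np.zeros_like(g); m[215:285,245:350]=g[215:285,245:350]
print("mat",cv2.minAreaRect(W[m][:,:2].astype(np.float32)),np.nanmedian(W[m][:,2]))
E
```

```text
table z -0.3686439791366638
cube 383 41.0 [614.   91.7] [40.4 40.5] 82.0 circ [613.4  91.4] 26.8
spool 249 21.8 [600.3  27.7] [35.2 66.1] 71.3 circ [599.2  24.5] 35.8
jarlid 412 54.0 [589.2 -26.2] [44.2 44.3] 53.4 circ [589.2 -25.5] 22.9
tin 452 79.9 [572.6 -83.4] [43.1 40.9] 81.8 circ [572.3 -83.8] 26.7
tin top 101 106.9 [571.9 -83.6] [18.9 19.1] 45.4 circ [571.6 -83.5] 10.4
caddy 1079 19.9 [593.3   1.5] [251.9  67.2] 77.6 circ [591.9   2.3] 129.1
caddyall 2521 37.0 [593.3   1.5] [251.9  67.2] 77.6 circ [591.9   2.3] 129.1
steel 1029 21.5 [454.   64.5] [64.1 64.3] 89.6 circ [454.1  64.5] 44.0
smalljar 207 33.9 [698.4  20.9] [30.  30.6] 8.1 circ [699.   21.3] 16.2
bigjar 856 67.9 [ 405.4 -342.8] [58.4 59.1] 22.2 circ [ 404.9 -343.6] 30.5
rouge 262 24.8 [ 702.1 -140.5] [28.2 44.1] 14.0 circ [ 701.9 -141.6] 24.5
puck 307 17.0 [699.  126.7] [40.8 41.7] 89.4 circ [699.1 127.4] 21.6
lamp foot 75 53.3 [ 675.3 -268.7] [29.3 11.1] 15.5 circ [ 676.8 -274.1] 14.7
mat ((460.6511535644531, -126.99737548828125), (104.74980926513672, 162.614013671875), 2.8047659397125244) 1.7930663933526034
```

View pics/crop1.png

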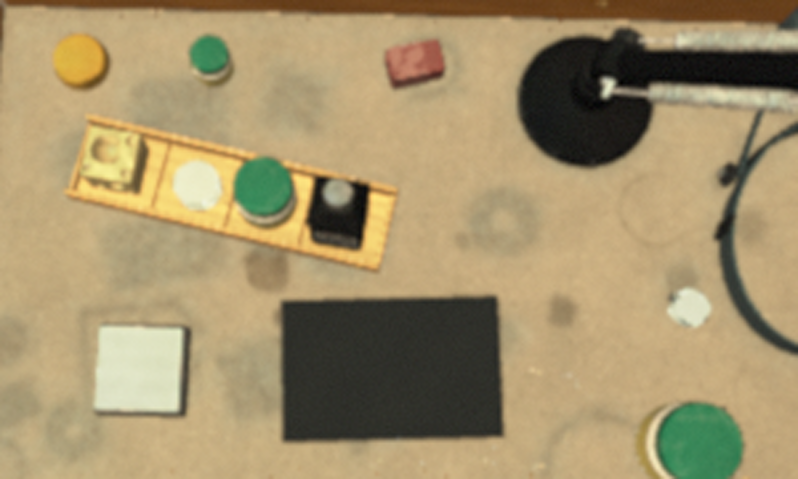

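Lid diameters fit: small about 32, caddy jar about 46 (the middle size), large about 60, so the jar in the caddy is the one. The crop shows cube, spool, jar and tin in order along a caddy turned about -12.5°. Heights and sizes agree with those given. I start by turning to the caddy's axes and swinging in at a radius of about 0.45 m.

Emit:
apply_moves:
  steps:
    - [1, 0, 0, 0, 0, 0, -1]
    - [1, 0, 0, 0, 0, 0, -1]
    - [1, 0, 0, 0, 0, 0, -1]
    - [1, 0, 0, 0, 0, 0, -1]
    - [1, 0, 0, 0, 0, 0, -1]
    - [1, 0, 0, 0, 0, 0, -1]
    - [1, 0, 0, 0, 0, 0, -1]
    - [1, 0, 0, 0, 0, 0, -1]
  squeeze: 40

```text
time: 0.9
tool_pos: [151.8, -580.1, 230.6]
tcp_rot: [-180.0, -0.0, 54.9]
ft_force: [-0.6, -0.0, -0.0]
finger_gap: 85.5
grip_force: 0.0
```

Emit:
apply_moves:
  steps:
    - [1, 0, 0, 0, 0, 0, -1]
    - [1, 0, 0, 0, 0, 0, -1]
    - [1, 0, 0, 0, 0, 0, -1]
    - [1, 0, 0, 0, 0, 0, -1]
    - [1, 0, 0, 0, 0, 0, -0.6]
    - [1, 0, 0, 0, 0, 0, 0]
    - [1, 0, 0, 0, 0, 0, 0]
    - [1, 0, 0, 0, 0, 0, 0]

```text
time: 1.7
tool_pos: [151.8, -580.3, 231.1]
tcp_rot: [-180.0, -0.0, 77.6]
ft_force: [0.2, -0.1, 0.5]
finger_gap: 85.5
grip_force: 0.0
```

Emit:
apply_moves:
  steps:
    - [1, 32, 10, 0, 0, 0, 0]
    - [1, 32, 10, 0, 0, 0, 0]
    - [1, 32, 10, 0, 0, 0, 0]
    - [1, 32, 10, 0, 0, 0, 0]
    - [1, 32, 10, 0, 0, 0, 0]
    - [1, 32, 10, 0, 0, 0, 0]
    - [1, 32, 10, 0, 0, 0, 0]
    - [1, 32, 10, 0, 0, 0, 0]

```text
time: 2.5
tool_pos: [285.2, -346.3, 231.4]
tcp_rot: [180.0, 0.0, 77.6]
ft_force: [1.4, -0.2, 0.7]
finger_gap: 85.6
grip_force: 0.0
```

Emit:
apply_moves:
  steps:
    - [1, 24, 14, 0, 0, 0, 0]
    - [1, 24, 14, 0, 0, 0, 0]
    - [1, 24, 14, 0, 0, 0, 0]
    - [1, 24, 14, 0, 0, 0, 0]
    - [1, 24, 14, 0, 0, 0, 0]
    - [1, 24, 14, 0, 0, 0, 0]
    - [1, 24, 14, 0, 0, 0, 0]
    - [1, 24, 14, 0, 0, 0, 0]

```text
time: 3.3
tool_pos: [435.9, -182.9, 231.4]
tcp_rot: [180.0, 0.0, 77.6]
ft_force: [-0.5, -1.2, 0.1]
finger_gap: 85.2
grip_force: 0.0
```

Emit:
apply_moves:
  steps:
    - [1, 24, 14, 0, 0, 0, 0]
    - [1, 24, 14, 0, 0, 0, 0]
    - [1, 24, 14, 0, 0, 0, 0]
    - [1, 24, 14, 0, 0, 0, 0]
    - [1, 24, 14, 0, 0, 0, 0]
    - [1, 24, 14, 0, 0, 0, 0]
    - [1, 20, 14, 0, 0, 0, 0]
    - [1, 0, 0, 0, 0, 0, 0]

```text
time: 4.1
tool_pos: [567.3, -42.5, 231.0]
tcp_rot: [180.0, -0.0, 77.7]
ft_force: [-1.1, -0.6, -0.0]
finger_gap: 85.3
grip_force: 0.0
```

```bash
cat >> h.py <<'E'
from scipy.spatial.transform import Rotation as Ro
def wrist(r,name=None):
    st=r.sense(); s=r.snapshot("wrist")
    B=np.eye(4); B[:3,:3]=Ro.from_euler("xyz",st["tcp_rot"],degrees=True).as_matrix(); B[:3,3]=st["tool_pos"]
    if name: cv2.imwrite(f"pics/{name}.png",s["color"])
    return st,s,cloud(s,B@s["hand_eye"])
def near(W,c,rad,lo,hi):
    p=W.reshape(-1,3); p=p[(p[:,2]>lo)&(p[:,2]<hi)&(np.hypot(p[:,0]-c[0],p[:,1]-c[1])<rad)]
    q=p[:,:2].astype(np.float32)
    a=cv2.minAreaRect(q); ci=cv2.minEnclosingCircle(q)
    return len(p),np.round(np.median(p[:,2]),1),np.round(a[0],1),np.round(a[1],1),round(a[2],1),'circ',np.round(ci[0],1),round(ci[1],1)
def to(st,xyz):
    R=Ro.from_euler("xyz",st["tcp_rot"],degrees=True).as_matrix()
    return (R.T@(np.array(xyz)-st["tool_pos"])).round(1)
E
python3 - <<'E'
from bench import r
from h import *
st,s,W=wrist(r,"w1"); print(st["tool_pos"],st["tcp_rot"],s["hand_eye"].round(2))
for n,c,rad,lo,hi in [("jar",(589,-26),32,48,62),("cube",(614,91),30,36,52),("tin",(572,-83),32,50,130),("spool",(600,30),22,20,30),("caddy",(593,1),145,14,26)]:
    try: print(n,*near(W,c,rad,lo,hi))
    except Exception as e: print(n,e)
print(to(st,(589,-26,26)))
E
```

```text
[567.25293108 -42.53989883 231.03246666] [ 1.79994041e+02 -4.66376181e-02  7.77463244e+01] [[ 0.0000e+00 -9.6000e-01 -2.8000e-01  6.9410e+01]
 [ 1.0000e+00  0.0000e+00  0.0000e+00  1.3000e-01]
 [-0.0000e+00 -2.8000e-01  9.6000e-01 -1.4344e+02]
 [ 0.0000e+00  0.0000e+00  0.0000e+00  1.0000e+00]]
jar 1597 56.1 [591.2 -27.9] [45.3 44.7] 62.8 circ [591.2 -27.7] 22.9
cube 1939 43.3 [616.   89.8] [40.4 40.1] 81.6 circ [616.   89.5] 27.4
tin 1811 81.7 [574.1 -85.2] [43.8 40.5] 82.8 circ [574.2 -85.4] 27.5
spool 954 23.7 [600.5  26.6] [34.7 35.3] 33.9 circ [600.4  26.6] 17.9
caddy 4984 22.9 [601.8  17.7] [246.1 251.5] 30.2 circ [590.2  10.5] 140.2
[ 20.6  17.7 205.1]
```

View pics/w1.png

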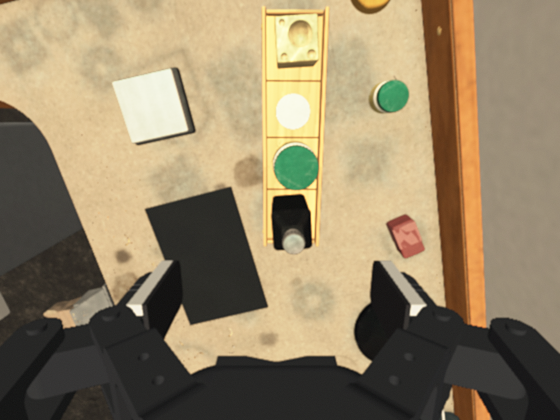

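The wrist view confirms the row: cube (297,40), spool (293,112), jar (296,165), tin (292,222). I grip the jar across the caddy, above the walls.

Emit:
apply_moves:
  steps:
    - [1, 10, 9.5, 0, 0, 0, 0]
    - [1, 10, 9.5, 0, 0, 0, 0]
    - [1, 0, 0, 30, 0, 0, 0]
    - [1, 0, 0, 30, 0, 0, 0]
    - [1, 0, 0, 30, 0, 0, 0]
    - [1, 0, 0, 30, 0, 0, 0]
    - [1, 0, 0, 25, 0, 0, 0]
    - [1, 0, 0, 15, 0, 0, 0]

```text
time: 4.95
tool_pos: [586.8, -29.9, 68.8]
tcp_rot: [-179.8, 0.0, 77.6]
ft_force: [0.3, -0.1, 0.2]
finger_gap: 85.3
grip_force: 0.0
```

Emit:
apply_moves:
  steps:
    - [1, 0, 0, 15, 0, 0, 0]
    - [1, 0, 0, 15, 0, 0, 0]
    - [1, 0, 0, 10, 0, 0, 0]
    - [1, 0, 0, 5, 0, 0, 0]
    - [1, 0, 0, 0, 0, 0, 0]
    - [0.5, 0, 0, 0, 0, 0, 0]
    - [0.5, 0, 0, 0, 0, 0, 0]
    - [0.5, 0, 0, 0, 0, 0, 0]

```text
time: 5.75
tool_pos: [589.4, -29.2, 27.1]
tcp_rot: [179.9, -0.0, 77.7]
ft_force: [-0.6, 0.2, 0.1]
finger_gap: 64.0
grip_force: 0.0
```

```bash
python3 - <<'E'
from bench import r
from h import *
st,s,W=wrist(r,"w2"); print(st["tool_pos"],st["finger_gap"],st["ft_force"])
E
```

```text
[589.42586405 -29.21140919  27.1146934 ] 63.95862603336562 [-0.56498631  0.21678731  0.06834912]
```

View pics/w2.png

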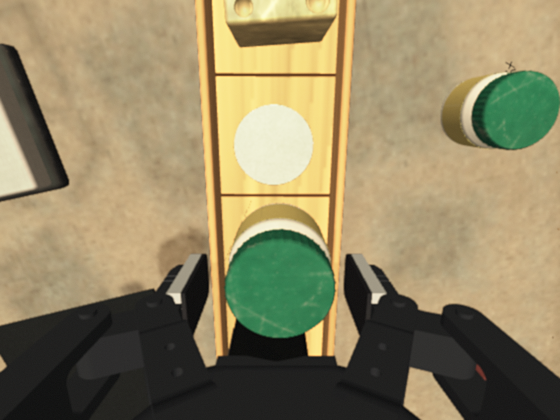

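The jar lid (280,283) is centred between the pads (190 and 365) and clear of the walls. Closing.

Emit:
apply_moves:
  steps:
    - [-1, 0, 0, 0, 0, 0, 0]
    - [-1, 0, 0, 0, 0, 0, 0]
    - [-1, 0, 0, 0, 0, 0, 0]
    - [-1, 0, 0, 0, 0, 0, 0]
    - [-1, 0, 0, 0, 0, 0, 0]
    - [-1, 0, 0, 0, 0, 0, 0]
    - [-1, 0, 0, 0, 0, 0, 0]
    - [-1, 0, 0, 0, 0, 0, 0]
  squeeze: 40

```text
time: 6.6
tool_pos: [589.6, -29.2, 27.1]
tcp_rot: [179.9, -0.0, 77.7]
ft_force: [0.5, 0.8, 5.8]
finger_gap: 43.7
grip_force: 41.1
```

```bash
python3 - <<'E'
from bench import r
s=r.sense();print(s["tool_pos"],s["tcp_rot"],s["finger_gap"],s["grip_force"],s["ft_force"])
E
```

```text
[589.56901473 -29.15613595  27.11199521] [ 1.79910197e+02 -1.31597154e-02  7.76579923e+01] 43.66148052648406 41.134199872067256 [0.51829102 0.75186137 5.8049254 ]
```

Emit:
apply_moves:
  steps:
    - [-1, 0, 0, -3, 0, 0, 0]
    - [-1, 0, 0, -3, 0, 0, 0]
    - [-1, 0, 0, -4, 0, 0, 0]
    - [-1, 0, 0, -5, 0, 0, 0]
    - [-1, 0, 0, -5, 0, 0, 0]
    - [-1, 0, 0, -5, 0, 0, 0]
    - [-1, 0, 0, -5, 0, 0, 0]
    - [-1, 0, 0, 0, 0, 0, 0]

```text
time: 7.4
tool_pos: [589.6, -29.2, 57.5]
tcp_rot: [179.9, -0.0, 77.7]
ft_force: [0.3, -0.3, -0.8]
finger_gap: 43.5
grip_force: 40.7
```

```bash
python3 - <<'E'
from bench import r
from h import *
st,s,W=wrist(r,"w3"); print(st["tool_pos"],st["finger_gap"],st["grip_force"],st["ft_force"])
print(near(W,(589,-29),30,75,100)); print(near(W,(589,-29),30,60,100))
E
```

```text
[589.556055   -29.24678556  57.50123877] 43.47817977804713 40.69614090716641 [ 0.26922055 -0.26298339 -0.80473423]
(11533, np.float64(86.6), array([590.6, -27.6]), array([54.7, 46.2]), 19.2, 'circ', array([590.2, -24.2]), 28.7)
(13187, np.float64(86.4), array([591.6, -27. ]), array([54.6, 47.5]), 2.6, 'circ', array([590.2, -24.2]), 28.7)
```

View pics/w3.png

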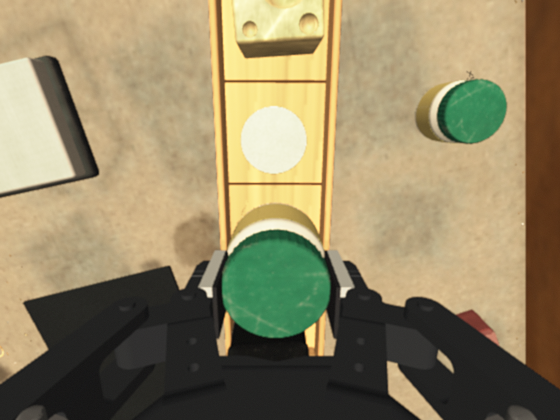

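The jar lid (275,283) is held upright and lifted 30 mm, clear of the floor. I raise it over the tin and take it to the far end of the mat.

Emit:
apply_moves:
  steps:
    - [-1, 0, 0, -30, 0, 0, 0]
    - [-1, 0, 0, -35, 0, 0, 0]
    - [-1, 0, 0, -35, 0, 0, 0]
    - [-1, -10, -6, 0, 0, 0, 0]
    - [-1, -18, -11, 0, 0, 0, 0]
    - [-1, -24, -14, 0, 0, 0, 0]
    - [-1, -24, -14, 0, 0, 0, 0]
    - [-1, -24, -14, 0, 0, 0, 0]

```text
time: 8.25
tool_pos: [508.3, -114.8, 155.1]
tcp_rot: [-179.9, -0.0, 77.7]
ft_force: [-0.3, -0.2, -1.5]
finger_gap: 43.6
grip_force: 41.2
```

Emit:
apply_moves:
  steps:
    - [-1, -24, -14, 0, 0, 0, 0]
    - [-1, -24, -14, 0, 0, 0, 0]
    - [-1, -18, -9, 0, 0, 0, 0]
    - [-1, 0, 0, 15, 0, 0, 0]
    - [-1, 0, 0, 25, 0, 0, 0]
    - [-1, 0, 0, 25, 0, 0, 0]
    - [-1, 0, 0, 20, 0, 0, 0]
    - [-1, 0, 0, 10, 0, 0, 0]

```text
time: 9.05
tool_pos: [457.6, -169.4, 57.8]
tcp_rot: [-179.7, -0.1, 77.7]
ft_force: [-0.5, 0.1, -0.6]
finger_gap: 43.4
grip_force: 41.2
```

```bash
python3 - <<'E'
from bench import r
from h import *
st=r.sense();print(st["tool_pos"],st["tcp_rot"],st["finger_gap"],to(st,(461,-172,27.5)))
E
```

```text
[ 457.61828784 -169.35993138   57.80308545] [-1.79741853e+02 -7.88779588e-02  7.76657162e+01] 43.427739608344616 [-1.9  4.  30.3]
```

Emit:
apply_moves:
  steps:
    - [-1, 0, 0, 8, 0, 0, 0]
    - [-1, 0, 0, 8, 0, 0, 0]
    - [-1, 0, 0, 5, 0, 0, 0]
    - [-1, 0, 0, 3, 0, 0, 0]
    - [-1, 0, 0, 2, 0, 0, 0]
    - [-1, 0, 0, 0, 0, 0, 0]
    - [-1, 0, 0, 0, 0, 0, 0]
    - [-1, 0, 0, 0, 0, 0, 0]

```text
time: 9.85
tool_pos: [459.8, -170.9, 35.7]
tcp_rot: [180.0, 0.0, 77.7]
ft_force: [0.3, 0.6, -1.3]
finger_gap: 43.3
grip_force: 41.2
```

Emit:
apply_moves:
  steps:
    - [-1, 0, 0, 3, 0, 0, 0]
    - [-1, 0, 0, 3, 0, 0, 0]
    - [-1, 0, 0, 1.5, 0, 0, 0]
    - [-1, 0, 0, 0.5, 0, 0, 0]
    - [-1, 0, 0, 0, 0, 0, 0]
    - [-1, 0, 0, 0, 0, 0, 0]
    - [-1, 0, 0, 0, 0, 0, 0]
    - [-1, 0, 0, 0, 0, 0, 0]

```text
time: 10.65
tool_pos: [459.5, -170.8, 27.3]
tcp_rot: [180.0, 0.0, 77.7]
ft_force: [0.2, 0.7, -1.0]
finger_gap: 43.8
grip_force: 41.2
```

Emit:
apply_moves:
  steps:
    - [-1, 0, 0, 0.6, 0, 0, 0]
    - [-1, 0, 0, 0, 0, 0, 0]
    - [0, 0, 0, 0, 0, 0, 0]
    - [0.5, 0, 0, 0, 0, 0, 0]
    - [1, 0, 0, 0, 0, 0, 0]
    - [1, 0, 0, 0, 0, 0, 0]
    - [1, 0, 0, 0, 0, 0, 0]
    - [1, 0, 0, 0, 0, 0, 0]

```text
time: 11.45
tool_pos: [459.5, -170.8, 26.6]
tcp_rot: [180.0, 0.0, 77.7]
ft_force: [0.8, 0.9, -0.1]
finger_gap: 85.6
grip_force: 0.0
```

Emit:
apply_moves:
  steps:
    - [1, 0, 0, -10, 0, 0, 0]
    - [1, 0, 0, -20, 0, 0, 0]
    - [1, 0, 0, -30, 0, 0, 0]
    - [1, 0, 0, -30, 0, 0, 0]
    - [1, 0, 0, -30, 0, 0, 0]
    - [1, 0, 0, -30, 0, 0, 0]
    - [1, 0, 0, -10, 0, 0, 0]
    - [1, 0, 0, 0, 0, 0, 0]

```text
time: 12.25
tool_pos: [460.8, -171.4, 189.0]
tcp_rot: [179.8, 0.1, 77.7]
ft_force: [0.9, -0.2, -0.3]
finger_gap: 85.8
grip_force: 0.0
```

```bash
python3 - <<'E'
from bench import r
from h import *
st,s,W=wrist(r);print(st["tool_pos"],st["tcp_rot"],st["finger_gap"],to(st,(615,90.5,st["tool_pos"][2])))
print(near(W,(460,-171),32,48,62))
E
```

```text
[ 460.75282972 -171.37896519  189.0469102 ] [1.79758323e+02 5.77007093e-02 7.76562238e+01] 85.75797804439925 [2.888e+02 9.470e+01 1.000e-01]
(1983, np.float64(56.1), array([ 459.7, -168.5]), array([44.9, 44.9]), 75.6, 'circ', array([ 460. , -168.6]), 23.0)
```

Emit:
apply_moves:
  steps:
    - [1, 24, 8, 0, 0, 0, 0]
    - [1, 24, 8, 0, 0, 0, 0]
    - [1, 24, 8, 0, 0, 0, 0]
    - [1, 24, 8, 0, 0, 0, 0]
    - [1, 24, 8, 0, 0, 0, 0]
    - [1, 24, 8, 0, 0, 0, 0]
    - [1, 24, 8, 0, 0, 0, 0]
    - [1, 24, 8, 0, 0, 0, 0]

```text
time: 13.1
tool_pos: [562.2, 4.2, 183.9]
tcp_rot: [-179.8, 0.0, 77.7]
ft_force: [0.1, -0.6, 0.5]
finger_gap: 85.2
grip_force: 0.0
```

Emit:
apply_moves:
  steps:
    - [1, 24, 8, 0, 0, 0, 0]
    - [1, 24, 8, 0, 0, 0, 0]
    - [1, 24, 8, 0, 0, 0, 0]
    - [1, 20, 6, 0, 0, 0, 0]
    - [1, 0, 0, 0, 0, 0, -0.8]
    - [1, 0, 0, 0, 0, 0, 0]
    - [1, 0, 0, 0, 0, 0, 0]
    - [1, 0, 0, 0, 0, 0, 0]

```text
time: 13.9
tool_pos: [611.4, 86.1, 185.7]
tcp_rot: [-179.9, 0.0, 81.5]
ft_force: [0.4, -0.4, 0.5]
finger_gap: 85.3
grip_force: 0.0
```

```bash
python3 - <<'E'
from bench import r
from h import *
st,s,W=wrist(r)
print(st["tool_pos"],st["tcp_rot"],near(W,(615,90.5),32,36,52),near(W,(600,27),22,20,30),to(st,(615,90.5,24)))
E
```

```text
[611.44898744  86.05718749 185.68559454] [-1.79911773e+02  2.23926217e-02  8.15414606e+01] (1781, np.float64(43.2), array([616.2,  89.6]), array([40.6, 39.5]), 81.1, 'circ', array([616.1,  90. ]), 27.5) (892, np.float64(23.7), array([600.6,  26.8]), array([35.7, 35.3]), 83.4, 'circ', array([599.9,  26.7]), 18.3) [  5.    3.1 161.7]
```

Emit:
apply_moves:
  steps:
    - [1, 4.5, 4, 0, 0, 0, 0]
    - [1, 0, 0, 25, 0, 0, 0]
    - [1, 0, 0, 25, 0, 0, 0]
    - [1, 0, 0, 25, 0, 0, 0]
    - [1, 0, 0, 25, 0, 0, 0]
    - [1, 0, 0, 15, 0, 0, 0]
    - [1, 0, 0, 10, 0, 0, 0]
    - [1, 0, 0, 0, 0, 0, 0]

```text
time: 14.75
tool_pos: [615.9, 90.4, 60.4]
tcp_rot: [-179.9, 0.0, 81.6]
ft_force: [-0.1, 0.1, -0.2]
finger_gap: 85.1
grip_force: 0.0
```

Emit:
apply_moves:
  steps:
    - [1, 0, 0, 12, 0, 0, 0]
    - [1, 0, 0, 12, 0, 0, 0]
    - [1, 0, 0, 8, 0, 0, 0]
    - [1, 0, 0, 4, 0, 0, 0]
    - [0.5, 0, 0, 0, 0, 0, 0]
    - [0.5, 0, 0, 0, 0, 0, 0]
    - [0.5, 0, 0, 0, 0, 0, 0]
    - [0.5, 0, 0, 0, 0, 0, 0]

```text
time: 15.55
tool_pos: [617.1, 90.5, 26.3]
tcp_rot: [179.9, -0.0, 81.7]
ft_force: [0.3, -0.4, 0.2]
finger_gap: 64.1
grip_force: 0.0
```

Emit:
apply_moves:
  steps:
    - [0.5, 0, -1, 2, 0, 0, 0]
    - [0.5, 0, 0, 0, 0, 0, 0]
    - [-1, 0, 0, 0, 0, 0, 0]
    - [-1, 0, 0, 0, 0, 0, 0]
    - [-1, 0, 0, 0, 0, 0, 0]
    - [-1, 0, 0, 0, 0, 0, 0]
    - [-1, 0, 0, 0, 0, 0, 0]
    - [-1, 0, 0, 0, 0, 0, 0]
  squeeze: 60

```text
time: 16.35
tool_pos: [616.0, 90.6, 24.1]
tcp_rot: [180.0, -0.0, 81.7]
ft_force: [0.9, -0.3, 3.3]
finger_gap: 38.5
grip_force: 62.2
```

Emit:
apply_moves:
  steps:
    - [-1, 0, 0, -3, 0, 0, 0]
    - [-1, 0, 0, -3, 0, 0, 0]
    - [-1, 0, 0, -4, 0, 0, 0]
    - [-1, 0, 0, -5, 0, 0, 0]
    - [-1, 0, 0, -5, 0, 0, 0]
    - [-1, 0, 0, -5, 0, 0, 0]
    - [-1, 0, 0, -5, 0, 0, 0]
    - [-1, 0, 0, 0, 0, 0, 0]

```text
time: 17.15
tool_pos: [616.5, 90.6, 55.0]
tcp_rot: [179.9, -0.0, 81.7]
ft_force: [0.1, 0.8, -2.8]
finger_gap: 38.6
grip_force: 61.5
```

```bash
python3 - <<'E'
from bench import r
from h import *
st,s,W=wrist(r,"w4")
print(st["tool_pos"],st["tcp_rot"],near(W,(616,90),26,66,82),near(W,(600,27),22,20,30))
E
```

```text
[616.52246282  90.62585251  54.99876378] [ 1.79893080e+02 -2.30354402e-02  8.16566168e+01] (8194, np.float64(74.2), array([615.9,  89.8]), array([40.6, 47.5]), 81.7, 'circ', array([616.,  90.]), 26.0) (1634, np.float64(23.7), array([599.9,  21.9]), array([27.9, 35.6]), 81.5, 'circ', array([600.4,  26. ]), 18.1)
```

View pics/w4.png

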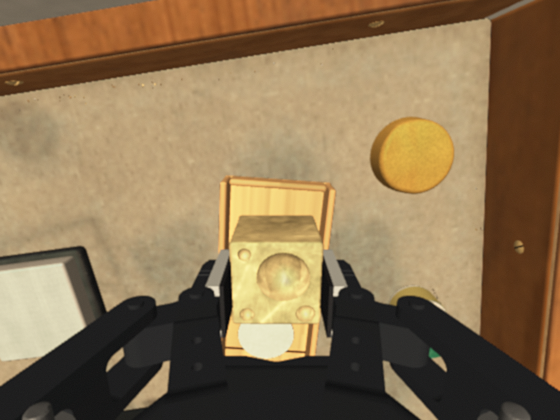

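The cube (275,270) is held squarely and upright, and the spool (265,335) has not been disturbed. Taking the cube to the near end of the mat.

Emit:
apply_moves:
  steps:
    - [-1, 0, 0, -25, 0, 0, 0]
    - [-1, 0, 0, -30, 0, 0, 0]
    - [-1, 0, 0, -25, 0, 0, 0]
    - [-1, -10, -7, 0, 0, 0, 0]
    - [-1, -21, -14, 0, 0, 0, 0]
    - [-1, -21, -14, 0, 0, 0, 0]
    - [-1, -21, -14, 0, 0, 0, 0]
    - [-1, -21, -14, 0, 0, 0, 0]

```text
time: 18.0
tool_pos: [537.3, 5.6, 131.3]
tcp_rot: [-179.8, 0.0, 81.7]
ft_force: [0.3, -0.6, -3.4]
finger_gap: 39.1
grip_force: 61.6
```

Emit:
apply_moves:
  steps:
    - [-1, -21, -14, 0, 0, 0, 0]
    - [-1, -21, -14, 0, 0, 0, 0]
    - [-1, -21, -14, 0, 0, 0, 0]
    - [-1, -21, -14, 0, 0, 0, 0]
    - [-1, -15, -10, 0, 0, 0, 0]
    - [-1, 0, 0, 20, 0, 0, 0]
    - [-1, 0, 0, 30, 0, 0, 0]
    - [-1, 0, 0, 20, 0, 0, 0]

```text
time: 18.8
tool_pos: [457.4, -81.7, 60.2]
tcp_rot: [-179.8, -0.0, 81.6]
ft_force: [-0.9, -0.0, -4.2]
finger_gap: 38.6
grip_force: 61.5
```

Emit:
apply_moves:
  steps:
    - [-1, 0, 0, 10, 0, 0, 0]
    - [-1, 0, 0, 8, 0, 0, 0]
    - [-1, 0, 0, 0, 0, 0, 0]
    - [-1, 0, 0, 0, 0, 0, 0]
    - [-1, 0, 0, 0, 0, 0, 0]
    - [-1, 0, 0, 0, 0, 0, 0]
    - [-1, 0, 0, 0, 0, 0, 0]
    - [-1, 0, 0, 0, 0, 0, 0]

```text
time: 19.6
tool_pos: [460.3, -81.7, 46.1]
tcp_rot: [180.0, 0.0, 81.7]
ft_force: [-0.1, 0.2, -3.6]
finger_gap: 39.1
grip_force: 61.5
```

Down 22 mm to z ≈ 24, release, then up.

Emit:
apply_moves:
  steps:
    - [-1, 0, 0, 6, 0, 0, 0]
    - [-1, 0, 0, 6, 0, 0, 0]
    - [-1, 0, 0, 5, 0, 0, 0]
    - [-1, 0, 0, 3, 0, 0, 0]
    - [-1, 0, 0, 1.5, 0, 0, 0]
    - [-1, 0, 0, 0.5, 0, 0, 0]
    - [-1, 0, 0, 0, 0, 0, 0]
    - [-1, 0, 0, 0, 0, 0, 0]

```text
time: 20.4
tool_pos: [459.8, -81.6, 24.0]
tcp_rot: [-180.0, -0.0, 81.7]
ft_force: [-4.5, 0.7, 5.5]
finger_gap: 38.6
grip_force: 62.7
```

Emit:
apply_moves:
  steps:
    - [-1, 0, 0, 0, 0, 0, 0]
    - [0, 0, 0, 0, 0, 0, 0]
    - [0.5, 0, 0, 0, 0, 0, 0]
    - [1, 0, 0, 0, 0, 0, 0]
    - [1, 0, 0, 0, 0, 0, 0]
    - [1, 0, 0, 0, 0, 0, 0]
    - [1, 0, 0, 0, 0, 0, 0]
    - [1, 0, 0, 0, 0, 0, 0]

```text
time: 21.2
tool_pos: [460.1, -81.6, 23.7]
tcp_rot: [-180.0, -0.0, 81.7]
ft_force: [0.5, -0.2, 0.3]
finger_gap: 85.2
grip_force: 0.0
```

Emit:
apply_moves:
  steps:
    - [1, 0, 0, -10, 0, 0, 0]
    - [1, 0, 0, -20, 0, 0, 0]
    - [1, 0, 0, -30, 0, 0, 0]
    - [1, 0, 0, -30, 0, 0, 0]
    - [1, 0, 0, -30, 0, 0, 0]
    - [1, 0, 0, -30, 0, 0, 0]
    - [1, 0, 0, -10, 0, 0, 0]
    - [1, 0, 0, 0, 0, 0, 0]

```text
time: 22.0
tool_pos: [461.3, -82.0, 186.0]
tcp_rot: [179.8, 0.0, 81.7]
ft_force: [-0.4, 0.9, 1.0]
finger_gap: 85.4
grip_force: 0.0
```

```bash
python3 - <<'E'
from bench import r
from h import *
st,s,W=wrist(r,"w5")
print(st["tool_pos"],st["tcp_rot"],st["joint_pos"],near(W,(460,-81),28,36,52),near(W,(460,-168),28,48,62))
print(near(W,(454,64),55,20,26))
print(to(st,(600,28,190)))
E
```

```text
[461.33315394 -82.02723187 185.96194895] [1.79759044e+02 3.34392768e-02 8.16588355e+01] [-1.63556472e+01 -1.21442991e+01  1.09101774e+02  4.86327160e-04
  8.27992595e+01 -8.01461290e+00] (1749, np.float64(43.2), array([459.9, -81.6]), array([39.6, 39.5]), 80.9, 'circ', array([459.5, -81.8]), 27.1) (1682, np.float64(56.0), array([ 460.1, -168.5]), array([44.7, 45.6]), 10.6, 'circ', array([ 459.7, -168.5]), 23.1)
(5051, np.float64(23.4), array([455.3,  58.8]), array([56.6, 64.1]), 89.6, 'circ', array([455.3,  58.8]), 41.7)
[129.  121.3  -3.6]
```

View pics/w5.png

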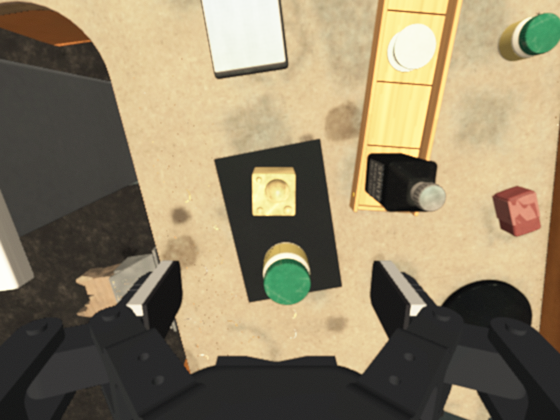

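The mat holds the cube (273,190) and jar (288,275), both upright, and the spool (412,47) now stands free. I turn to grip along the row and go above the spool.

Emit:
apply_moves:
  steps:
    - [1, 0, 0, 0, 0, 0, -1]
    - [1, 0, 0, 0, 0, 0, -1]
    - [1, 0, 0, 0, 0, 0, -1]
    - [1, 0, 0, 0, 0, 0, -1]
    - [1, 0, 0, 0, 0, 0, -1]
    - [1, 0, 0, 0, 0, 0, -1]
    - [1, 0, 0, 0, 0, 0, -1]
    - [1, 0, 0, 0, 0, 0, -1]
  squeeze: 30

```text
time: 22.85
tool_pos: [458.7, -81.3, 181.2]
tcp_rot: [-179.8, -0.2, 121.9]
ft_force: [-0.1, -0.6, 0.6]
finger_gap: 85.4
grip_force: 0.0
```

Emit:
apply_moves:
  steps:
    - [1, 0, 0, 0, 0, 0, -1]
    - [1, 0, 0, 0, 0, 0, -1]
    - [1, 0, 0, 0, 0, 0, -1]
    - [1, 0, 0, 0, 0, 0, -1]
    - [1, 0, 0, 0, 0, 0, -1]
    - [1, 0, 0, 0, 0, 0, -1]
    - [1, 0, 0, 0, 0, 0, -1]
    - [1, 0, 0, 0, 0, 0, -1]

```text
time: 23.65
tool_pos: [458.7, -81.3, 181.2]
tcp_rot: [-180.0, -0.2, 161.9]
ft_force: [-0.3, -0.3, 1.2]
finger_gap: 85.4
grip_force: 0.0
```

Emit:
apply_moves:
  steps:
    - [1, -10, 12, 0, 0, 0, -0.6]
    - [1, -20, 24, 0, 0, 0, -0.6]
    - [1, -20, 25, 0, 0, 0, 0]
    - [1, -20, 25, 0, 0, 0, 0]
    - [1, -20, 25, 0, 0, 0, 0]
    - [1, -20, 23, 0, 0, 0, 0]
    - [1, 0, 0, 0, 0, 0, 0]
    - [1, 0, 0, 0, 0, 0, 0]

```text
time: 24.45
tool_pos: [596.9, 23.5, 180.9]
tcp_rot: [-179.9, -0.2, 167.7]
ft_force: [-1.0, -0.1, -0.4]
finger_gap: 85.6
grip_force: 0.0
```

```bash
python3 - <<'E'
from bench import r
from h import *
st,s,W=wrist(r,"w6")
print(st["tool_pos"],st["tcp_rot"],st["joint_pos"],near(W,(600,27),26,20.5,30),near(W,(574,-85),26,60,130))
# caddy walls: points at 19..25 within line fit
p=W.reshape(-1,3);p=p[(p[:,2]>20)&(p[:,2]<25)&(np.hypot(p[:,0]-600,p[:,1]-28)<75)]
d=np.array([.2147,.9767]);n=np.array([.9767,-.2147]);q=(p[:,:2]-[600,27])@n
print("walls across rel. spool",np.histogram(q,bins=np.arange(-40,42,2)))
E
```

```text
[596.85900966  23.47317573 180.88444417] [-179.94451778   -0.24827944  167.71778734] [-2.65696431e+00  8.89416069e+00  8.90062386e+01 -1.33064992e-02
  8.23536619e+01 -8.03730721e+01] (1044, np.float64(23.8), array([600.3,  25.5]), array([35. , 35.2]), 78.6, 'circ', array([600.1,  25.8]), 18.0) (2875, np.float64(84.1), array([574. , -85.9]), array([43.6, 40.6]), 81.2, 'circ', array([574., -85.]), 26.0)
walls across rel. spool (array([  0,   0,   0,   2, 376, 279,  24,   0,   0,   0,   0,  18,  42,
        55,  61,  65,  68,  68,  72,  69,  75,  66,  71,  67,  50,  59,
        44,  37,  21,   1,   0,   0,   0,   0,  30, 351, 157,   4,   0,
         0]), array([-40, -38, -36, -34, -32, -30, -28, -26, -24, -22, -20, -18, -16,
       -14, -12, -10,  -8,  -6,  -4,  -2,   0,   2,   4,   6,   8,  10,
        12,  14,  16,  18,  20,  22,  24,  26,  28,  30,  32,  34,  36,
        38,  40]))
```

Emit:
apply_moves:
  steps:
    - [1, -2.5, 3.5, 0, 0, 0, 0]
    - [1, 0, 0, 25, 0, 0, 0]
    - [1, 0, 0, 30, 0, 0, 0]
    - [1, 0, 0, 30, 0, 0, 0]
    - [1, 0, 0, 25, 0, 0, 0]
    - [1, 0, 0, 20, 0, 0, 0]
    - [1, 0, 0, 10, 0, 0, 0]
    - [1, 0, 0, 0, 0, 0, 0]

```text
time: 25.3
tool_pos: [599.7, 25.6, 42.1]
tcp_rot: [-180.0, -0.2, 167.6]
ft_force: [-1.6, 0.2, -0.4]
finger_gap: 85.6
grip_force: 0.0
```

Emit:
apply_moves:
  steps:
    - [1, 0, 0, 8, 0, 0, 0]
    - [1, 0, 0, 8, 0, 0, 0]
    - [1, 0, 0, 6, 0, 0, 0]
    - [1, 0, 0, 4, 0, 0, 0]
    - [1, 0, 0, 2, 0, 0, 0]
    - [0.3, 0, 0, 0, 0, 0, 0]
    - [0.3, 0, 0, 0, 0, 0, 0]
    - [0.3, 0, 0, 0, 0, 0, 0]

```text
time: 26.1
tool_pos: [601.5, 26.0, 16.0]
tcp_rot: [180.0, 0.0, 167.7]
ft_force: [-0.2, 0.0, 0.3]
finger_gap: 55.5
grip_force: 0.0
```

```bash
python3 - <<'E'
from bench import r
from h import *
st,s,W=wrist(r,"w7"); print(st["tool_pos"],st["tcp_rot"],st["finger_gap"])
print(near(W,(600,26),19,20.5,26))
E
```

```text
[601.54097717  25.95468284  16.04831004] [1.79993549e+02 3.23033019e-02 1.67656711e+02] 55.523602512088075
(4216, np.float64(23.8), array([600.1,  26. ]), array([35.7, 36.2]), 74.3, 'circ', array([600.2,  25.7]), 18.5)
```

View pics/w7.png

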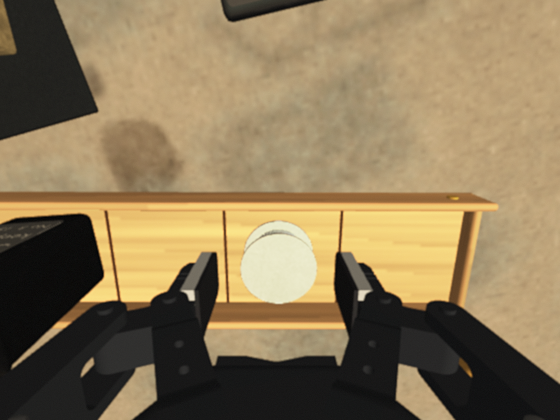

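The spool (279,265) is centred between the pads (205 and 350). Lowering 10 mm and closing.

Emit:
apply_moves:
  steps:
    - [0.3, 1, 0, 5, 0, 0, 0]
    - [0.3, 0, 0, 4, 0, 0, 0]
    - [0.3, 0, 0, 1, 0, 0, 0]
    - [-1, 0, 0, 0, 0, 0, 0]
    - [-1, 0, 0, 0, 0, 0, 0]
    - [-1, 0, 0, 0, 0, 0, 0]
    - [-1, 0, 0, 0, 0, 0, 0]
    - [-1, 0, 0, 0, 0, 0, 0]
  squeeze: 30

```text
time: 26.95
tool_pos: [600.3, 26.2, 5.7]
tcp_rot: [180.0, 0.0, 167.7]
ft_force: [-0.3, -0.0, -1.4]
finger_gap: 34.9
grip_force: 29.9
```

Emit:
apply_moves:
  steps:
    - [-1, 0, 0, -2, 0, 0, 0]
    - [-1, 0, 0, -4, 0, 0, 0]
    - [-1, 0, 0, -6, 0, 0, 0]
    - [-1, 0, 0, -8, 0, 0, 0]
    - [-1, 0, 0, -10, 0, 0, 0]
    - [-1, 0, 0, -10, 0, 0, 0]
    - [-1, 0, 0, -10, 0, 0, 0]
    - [-1, 0, 0, 0, 0, 0, 0]

```text
time: 27.75
tool_pos: [601.9, 26.1, 58.3]
tcp_rot: [180.0, 0.2, 167.7]
ft_force: [-0.1, -0.1, -1.5]
finger_gap: 34.8
grip_force: 30.0
```

```bash
python3 - <<'E'
from bench import r
from h import *
st,s,W=wrist(r,"w8"); print(st["tool_pos"],st["tcp_rot"],st["finger_gap"])
print(near(W,(600,26),19,62,82))
t=r.snapshot("top"); V=cloud(t); print("steel top cam",near(V,(454,64),50,18,28))
E
```

```text
[601.8840274   26.11167191  58.25701717] [179.96362146   0.21104143 167.65946064] 34.84289625618831
(4922, np.float64(76.5), array([601.1,  24.9]), array([35.1, 35.1]), 76.8, 'circ', array([600.,  26.]), 19.0)
steel top cam (106, np.float64(21.3), array([454.1,  34.4]), array([ 9.1, 62.8]), 84.2, 'circ', array([454.4,  37.8]), 31.4)
```

View pics/w8.png

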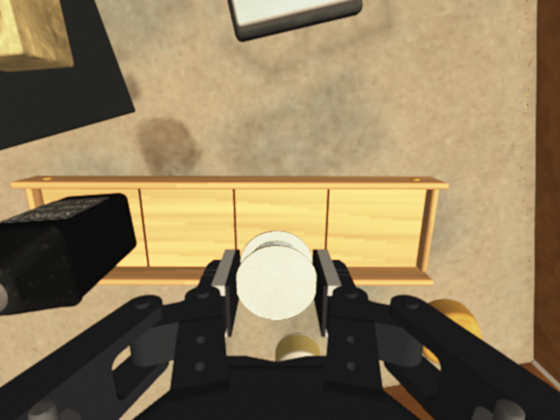

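The spool (277,280) is held upright. I go towards the steel block and measure the block from the wrist on the way.

Emit:
apply_moves:
  steps:
    - [-1, 0, 0, -20, 0, 0, 0]
    - [-1, 0, 0, -30, 0, 0, 0]
    - [-1, 0, 0, -30, 0, 0, 0]
    - [-1, 15, 0, 0, 0, 0, 0]
    - [-1, 20, 0, 0, 0, 0, 0]
    - [-1, 20, 0, 0, 0, 0, 0]
    - [-1, 5, 0, 0, 0, 0, 0]
    - [-1, 0, 0, 0, 0, 0, 0]

```text
time: 28.65
tool_pos: [541.1, 39.1, 135.3]
tcp_rot: [-180.0, -0.0, 167.7]
ft_force: [0.9, -0.2, -1.0]
finger_gap: 34.5
grip_force: 30.1
```

```bash
python3 - <<'E'
from bench import r
from h import *
st,s,W=wrist(r,"w9"); print(st["tool_pos"],st["tcp_rot"],st["finger_gap"])
a=near(W,(455,63),55,20,27); print(a)
b=near(W,(455,63),55,8,27); print(b)
print(to(st,(455,63.5,26)), near(W,st["tool_pos"][:2],19,130,180))
E
```

```text
[541.10579732  39.11322248 135.25545785] [-1.79991546e+02 -3.44489729e-02  1.67673149e+02] 34.46601558510844
(7587, np.float64(23.5), array([455.2,  62. ]), array([64.1, 64. ]), 89.6, 'circ', array([455.,  62.]), 44.3)
(8080, np.float64(23.4), array([455.3,  62. ]), array([69.9, 69.8]), 89.8, 'circ', array([455.6,  61.8]), 47.6)
[ 89.3   5.5 109.3] (6492, np.float64(153.5), array([541.1,  38.5]), array([36.8, 36.3]), 78.3, 'circ', array([541.1,  39.1]), 19.0)
```

Emit:
apply_moves:
  steps:
    - [-1, 14, 1, 0, 0, 0, 0]
    - [-1, 20, 1, 0, 0, 0, 0]
    - [-1, 20, 1, 0, 0, 0, 0]
    - [-1, 20, 1, 0, 0, 0, 0]
    - [-1, 15, 0.7, 0, 0, 0, 0]
    - [-1, 0, 0, 25, 0, 0, 0]
    - [-1, 0, 0, 30, 0, 0, 0]
    - [-1, 0, 0, 15, 0, 0, 0]

```text
time: 29.5
tool_pos: [455.2, 62.4, 63.6]
tcp_rot: [-180.0, -0.1, 167.6]
ft_force: [-0.2, -1.2, -1.1]
finger_gap: 34.7
grip_force: 30.1
```

Emit:
apply_moves:
  steps:
    - [-1, 0, 0, 10, 0, 0, 0]
    - [-1, 0, 0, 5, 0, 0, 0]
    - [-1, 0, 0, 5, 0, 0, 0]
    - [-1, 0, 0, 0, 0, 0, 0]
    - [-1, 0, 0, 0, 0, 0, 0]
    - [-1, 0, 0, 0, 0, 0, 0]
    - [-1, 0, 0, 0, 0, 0, 0]
    - [-1, 0, 0, 0, 0, 0, 0]

```text
time: 30.3
tool_pos: [456.0, 62.6, 46.1]
tcp_rot: [180.0, 0.0, 167.7]
ft_force: [-0.8, 0.5, -0.5]
finger_gap: 34.8
grip_force: 30.1
```

Down 20 mm to z ≈ 26, correct 1 mm, release and rise.

Emit:
apply_moves:
  steps:
    - [-1, 1, 0, 6, 0, 0, 0]
    - [-1, 0, 0, 6, 0, 0, 0]
    - [-1, 0, 0, 4, 0, 0, 0]
    - [-1, 0, 0, 2.5, 0, 0, 0]
    - [-1, 0, 0, 1, 0, 0, 0]
    - [-1, 0, 0, 0.5, 0, 0, 0]
    - [-1, 0, 0, 0, 0, 0, 0]
    - [-1, 0, 0, 0, 0, 0, 0]

```text
time: 31.1
tool_pos: [454.9, 62.8, 25.9]
tcp_rot: [180.0, 0.0, 167.7]
ft_force: [0.2, -0.9, -1.0]
finger_gap: 34.6
grip_force: 30.1
```

```bash
python3 - <<'E'
from bench import r
st=r.sense();print(st["tool_pos"],st["ft_force"])
E
```

```text
[454.93439195  62.82460422  25.88617311] [ 0.1661125  -0.85239827 -1.01272819]
```

Emit:
apply_moves:
  steps:
    - [-1, 0, 0, 0.2, 0, 0, 0]
    - [0, 0, 0, 0, 0, 0, 0]
    - [0.5, 0, 0, 0, 0, 0, 0]
    - [1, 0, 0, 0, 0, 0, 0]
    - [1, 0, 0, 0, 0, 0, 0]
    - [1, 0, 0, 0, 0, 0, 0]
    - [1, 0, 0, 0, 0, 0, 0]
    - [1, 0, 0, 0, 0, 0, 0]

```text
time: 31.9
tool_pos: [454.7, 62.8, 25.5]
tcp_rot: [180.0, -0.0, 167.7]
ft_force: [-0.2, -0.4, -0.2]
finger_gap: 85.1
grip_force: 0.0
```

Emit:
apply_moves:
  steps:
    - [1, 0, 0, -10, 0, 0, 0]
    - [1, 0, 0, -20, 0, 0, 0]
    - [1, 0, 0, -30, 0, 0, 0]
    - [1, 0, 0, -30, 0, 0, 0]
    - [1, 0, 0, -30, 0, 0, 0]
    - [1, 0, 0, -30, 0, 0, 0]
    - [1, 0, 0, -10, 0, 0, 0]
    - [1, 0, 0, 0, 0, 0, 0]

```text
time: 32.7
tool_pos: [456.1, 62.9, 187.7]
tcp_rot: [179.9, 0.2, 167.7]
ft_force: [0.7, 0.4, -0.7]
finger_gap: 85.4
grip_force: 0.0
```

```bash
python3 - <<'E'
from bench import r
from h import *
st,s,W=wrist(r,"w10"); print(st["tool_pos"],st["tcp_rot"],st["finger_gap"])
print(near(W,(455,62.5),24,38,52)); print(near(W,(455,63),55,20,27))
E
```

```text
[456.07103843  62.86734545 187.74267686] [179.94175564   0.23660023 167.65991716] 85.4331663384613
(1156, np.float64(43.5), array([454.8,  61.3]), array([35.5, 35.4]), 34.5, 'circ', array([454.8,  61.2]), 18.1)
(2929, np.float64(23.5), array([455.2,  62. ]), array([64. , 64.2]), 89.6, 'circ', array([454.7,  62.1]), 43.9)
```

View pics/w10.png

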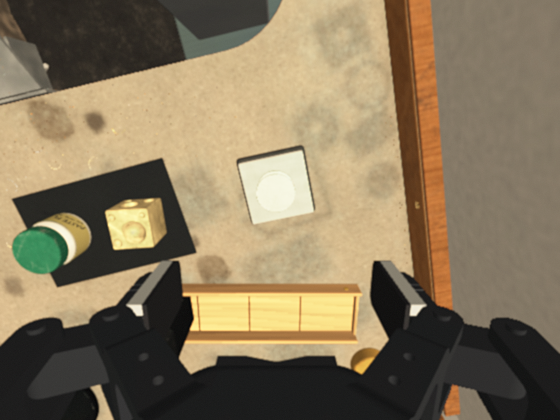

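The spool (275,190) stands in the middle of the steel block, within about 1 mm. Now back for the cube.

Emit:
apply_moves:
  steps:
    - [1, 0, 0, 0, 0, 0, 1]
    - [1, 0, 0, 0, 0, 0, 1]
    - [1, 0, 0, 0, 0, 0, 1]
    - [1, 0, 0, 0, 0, 0, 1]
    - [1, 0, 0, 0, 0, 0, 1]
    - [1, 0, 0, 0, 0, 0, 1]
    - [1, 0, 0, 0, 0, 0, 1]
    - [1, 0, 0, 0, 0, 0, 1]

```text
time: 33.55
tool_pos: [453.4, 62.8, 183.0]
tcp_rot: [-179.8, -0.1, 127.4]
ft_force: [0.4, -0.2, -0.0]
finger_gap: 85.3
grip_force: 0.0
```

Emit:
apply_moves:
  steps:
    - [1, 0, 0, 0, 0, 0, 1]
    - [1, 0, 0, 0, 0, 0, 1]
    - [1, 0, 0, 0, 0, 0, 1]
    - [1, 0, 0, 0, 0, 0, 1]
    - [1, 0, 0, 0, 0, 0, 1]
    - [1, 0, 0, 0, 0, 0, 1]
    - [1, 0, 0, 0, 0, 0, 1]
    - [1, 0, 0, 0, 0, 0, 1]

```text
time: 34.35
tool_pos: [453.4, 62.8, 183.0]
tcp_rot: [-179.8, 0.0, 87.4]
ft_force: [0.0, -0.4, 1.1]
finger_gap: 85.3
grip_force: 0.0
```

Emit:
apply_moves:
  steps:
    - [1, 0, 0, 0, 0, 0, 0.6]
    - [1, 0, 0, 0, 0, 0, 0.6]
    - [1, -24, 4, 0, 0, 0, 0]
    - [1, -24, 4, 0, 0, 0, 0]
    - [1, -24, 4, 0, 0, 0, 0]
    - [1, -24, 4, 0, 0, 0, 0]
    - [1, -24, 5, 0, 0, 0, 0]
    - [1, -22, 5, 0, 0, 0, 0]

```text
time: 35.15
tool_pos: [458.5, -82.2, 183.0]
tcp_rot: [-179.8, -0.0, 81.6]
ft_force: [0.1, 0.6, 0.0]
finger_gap: 85.5
grip_force: 0.0
```

Emit:
apply_moves:
  steps:
    - [1, 0, 0, 0, 0, 0, 0]
    - [1, 0, 0, 25, 0, 0, 0]
    - [1, 0, 0, 25, 0, 0, 0]
    - [1, 0, 0, 25, 0, 0, 0]
    - [1, 0, 0, 20, 0, 0, 0]
    - [1, 0, 0, 0, 0, 0, 0]
    - [1, 0, 0, 0, 0, 0, 0]
    - [1, 0, 0, 0, 0, 0, 0]

```text
time: 35.95
tool_pos: [460.4, -81.3, 91.4]
tcp_rot: [179.9, 0.0, 81.7]
ft_force: [0.3, 0.5, 0.6]
finger_gap: 85.3
grip_force: 0.0
```

```bash
python3 - <<'E'
from bench import r
from h import *
st,s,W=wrist(r); print(st["tool_pos"],st["tcp_rot"],near(W,(460,-81.6),26,36,52),to(st,(459.9,-81.6,24)))
E
```

```text
[460.42305134 -81.33646556  91.39768433] [1.79938343e+02 4.29185945e-03 8.16696969e+01] (3557, np.float64(43.3), array([459.7, -82.3]), array([40.3, 40.1]), 81.9, 'circ', array([460. , -81.6]), 26.0) [-0.3 -0.6 67.4]
```

Emit:
apply_moves:
  steps:
    - [1, 0, 0, 20, 0, 0, 0]
    - [1, 0, 0, 20, 0, 0, 0]
    - [1, 0, 0, 12, 0, 0, 0]
    - [1, 0, 0, 9, 0, 0, 0]
    - [1, 0, 0, 6, 0, 0, 0]
    - [1, 0, 0, 0, 0, 0, 0]
    - [0.5, 0, 0, 0, 0, 0, 0]
    - [0.5, 0, 0, 0, 0, 0, 0]

```text
time: 36.8
tool_pos: [460.5, -81.6, 24.3]
tcp_rot: [179.9, 0.0, 81.7]
ft_force: [0.4, -1.0, -0.3]
finger_gap: 64.1
grip_force: 0.0
```

Emit:
apply_moves:
  steps:
    - [-1, 0, 0, 0, 0, 0, 0]
    - [-1, 0, 0, 0, 0, 0, 0]
    - [-1, 0, 0, 0, 0, 0, 0]
    - [-1, 0, 0, 0, 0, 0, 0]
    - [-1, 0, 0, 0, 0, 0, 0]
    - [-1, 0, 0, 0, 0, 0, 0]
    - [-1, 0, 0, 0, 0, 0, 0]
    - [-1, 0, 0, 0, 0, 0, 0]
  squeeze: 60

```text
time: 37.6
tool_pos: [460.4, -81.6, 24.3]
tcp_rot: [179.9, 0.0, 81.7]
ft_force: [-0.7, 1.0, 5.4]
finger_gap: 38.3
grip_force: 62.0
```

Emit:
apply_moves:
  steps:
    - [-1, 0, 0, -5, 0, 0, 0]
    - [-1, 0, 0, -10, 0, 0, 0]
    - [-1, 0, 0, -20, 0, 0, 0]
    - [-1, 0, 0, -25, 0, 0, 0]
    - [-1, 0, 0, -30, 0, 0, 0]
    - [-1, 0, 0, -20, 0, 0, 0]
    - [-1, 0, 0, 0, 0, 0, 0]
    - [-1, 0, 0, 0, 0, 0, 0]

```text
time: 38.4
tool_pos: [459.8, -81.4, 133.4]
tcp_rot: [180.0, 0.0, 81.7]
ft_force: [-0.6, -0.3, -4.2]
finger_gap: 38.3
grip_force: 61.1
```

```bash
python3 - <<'E'
from bench import r
from h import *
st=r.sense(); print(st["tool_pos"],st["tcp_rot"],st["finger_gap"],st["ft_force"],to(st,(616,90.5,24)))
E
```

```text
[459.82131806 -81.44329484 133.39652482] [1.79971371e+02 3.10050126e-03 8.16553853e+01] 38.324159910851264 [-0.56908536 -0.28038409 -4.24974973] [192.8 129.5 109.5]
```

Emit:
apply_moves:
  steps:
    - [-1, 12, 8, 0, 0, 0, 0]
    - [-1, 21, 14, 0, 0, 0, 0]
    - [-1, 21, 14, 0, 0, 0, 0]
    - [-1, 21, 14, 0, 0, 0, 0]
    - [-1, 21, 14, 0, 0, 0, 0]
    - [-1, 21, 14, 0, 0, 0, 0]
    - [-1, 21, 14, 0, 0, 0, 0]
    - [-1, 21, 14, 0, 0, 0, 0]

```text
time: 39.2
tool_pos: [587.4, 62.2, 130.9]
tcp_rot: [-179.8, 0.0, 81.7]
ft_force: [0.7, 0.2, -4.1]
finger_gap: 38.4
grip_force: 61.1
```

Emit:
apply_moves:
  steps:
    - [-1, 21, 14, 0, 0, 0, 0]
    - [-1, 13, 9.5, 0, 0, 0, 0]
    - [-1, 0, 0, 20, 0, 0, 0]
    - [-1, 0, 0, 25, 0, 0, 0]
    - [-1, 0, 0, 20, 0, 0, 0]
    - [-1, 0, 0, 10, 0, 0, 0]
    - [-1, 0, 0, 0, 0, 0, 0]
    - [-1, 0, 0, 0, 0, 0, 0]

```text
time: 40.0
tool_pos: [616.0, 91.0, 58.4]
tcp_rot: [-180.0, 0.0, 81.7]
ft_force: [0.3, -0.4, -3.0]
finger_gap: 38.8
grip_force: 61.1
```

```bash
python3 - <<'E'
from bench import r
from h import *
st,s,W=wrist(r); print(st["tool_pos"],st["tcp_rot"],near(W,st["tool_pos"][:2],26,70,95),to(st,(616,90.5,24)))
E
```

```text
[615.99058274  91.02728156  58.37619891] [-1.79971308e+02  1.34315500e-03  8.16641753e+01] (8632, np.float64(77.5), array([615.8,  90.4]), array([40.4, 48.3]), 81.7, 'circ', array([616. ,  91.1]), 26.0) [-0.5  0.1 34.4]
```

Emit:
apply_moves:
  steps:
    - [-1, -0.5, 0, 8, 0, 0, 0]
    - [-1, 0, 0, 8, 0, 0, 0]
    - [-1, 0, 0, 8, 0, 0, 0]
    - [-1, 0, 0, 5, 0, 0, 0]
    - [-1, 0, 0, 3, 0, 0, 0]
    - [-1, 0, 0, 1.5, 0, 0, 0]
    - [-1, 0, 0, 0.5, 0, 0, 0]
    - [-1, 0, 0, 0, 0, 0, 0]

```text
time: 40.85
tool_pos: [616.2, 90.2, 24.7]
tcp_rot: [180.0, -0.0, 81.7]
ft_force: [-0.1, 0.1, -4.2]
finger_gap: 38.5
grip_force: 61.2
```

Emit:
apply_moves:
  steps:
    - [-1, 0, 0, 0, 0, 0, 0]
    - [-1, 0, 0, 0, 0, 0, 0]
    - [0, 0, 0, 0, 0, 0, 0]
    - [0.5, 0, 0, 0, 0, 0, 0]
    - [1, 0, 0, 0, 0, 0, 0]
    - [1, 0, 0, 0, 0, 0, 0]
    - [1, 0, 0, 0, 0, 0, 0]
    - [1, 0, 0, 0, 0, 0, 0]

```text
time: 41.65
tool_pos: [616.0, 90.2, 24.6]
tcp_rot: [180.0, -0.0, 81.7]
ft_force: [-0.2, 0.3, 0.4]
finger_gap: 85.1
grip_force: 0.0
```

Emit:
apply_moves:
  steps:
    - [1, 0, 0, -10, 0, 0, 0]
    - [1, 0, 0, -20, 0, 0, 0]
    - [1, 0, 0, -30, 0, 0, 0]
    - [1, 0, 0, -30, 0, 0, 0]
    - [1, 0, 0, -30, 0, 0, 0]
    - [1, 0, 0, -30, 0, 0, 0]
    - [1, 0, 0, -10, 0, 0, 0]
    - [1, 0, 0, 0, 0, 0, 0]

```text
time: 42.45
tool_pos: [617.4, 90.3, 187.3]
tcp_rot: [179.7, -0.1, 81.7]
ft_force: [-0.3, -0.0, 0.4]
finger_gap: 85.4
grip_force: 0.0
```

```bash
python3 - <<'E'
from bench import r
from h import *
st,s,W=wrist(r); print(st["tool_pos"],st["tcp_rot"],near(W,(616,90),30,36,52),to(st,(459.5,-170.8,60)))
E
```

```text
[617.36801881  90.30926443 187.32132396] [ 1.79738425e+02 -5.69807201e-02  8.16550042e+01] (1737, np.float64(43.2), array([615.9,  89.7]), array([40.2, 39.9]), 80.6, 'circ', array([615.9,  90. ]), 27.1) [-281.4 -118.9  126.5]
```

Emit:
apply_moves:
  steps:
    - [1, 0, 0, 0, 0, 0, 0.8]
    - [1, -24, -8, 0, 0, 0, 0]
    - [1, -24, -8, 0, 0, 0, 0]
    - [1, -24, -8, 0, 0, 0, 0]
    - [1, -24, -8, 0, 0, 0, 0]
    - [1, -24, -8, 0, 0, 0, 0]
    - [1, -24, -8, 0, 0, 0, 0]
    - [1, -24, -8, 0, 0, 0, 0]

```text
time: 43.3
tool_pos: [523.3, -62.4, 181.8]
tcp_rot: [-179.8, 0.0, 77.7]
ft_force: [0.3, 0.0, 1.3]
finger_gap: 85.2
grip_force: 0.0
```

Emit:
apply_moves:
  steps:
    - [1, -24, -8, 0, 0, 0, 0]
    - [1, -24, -8, 0, 0, 0, 0]
    - [1, -24, -8, 0, 0, 0, 0]
    - [1, -24, -8, 0, 0, 0, 0]
    - [1, -23, -9, 0, 0, 0, 0]
    - [1, 0, 0, 30, 0, 0, 0]
    - [1, 0, 0, 30, 0, 0, 0]
    - [1, 0, 0, 20, 0, 0, 0]

```text
time: 44.1
tool_pos: [457.2, -168.5, 100.1]
tcp_rot: [-179.7, -0.1, 77.6]
ft_force: [1.0, 0.2, -0.2]
finger_gap: 85.5
grip_force: 0.0
```

Emit:
apply_moves:
  steps:
    - [1, 0, 0, 10, 0, 0, 0]
    - [1, 0, 0, 0, 0, 0, 0]
    - [1, 0, 0, 0, 0, 0, 0]
    - [1, 0, 0, 0, 0, 0, 0]
    - [1, 0, 0, 0, 0, 0, 0]
    - [1, 0, 0, 0, 0, 0, 0]
    - [1, 0, 0, 0, 0, 0, 0]
    - [1, 0, 0, 0, 0, 0, 0]

```text
time: 44.9
tool_pos: [459.9, -169.5, 94.7]
tcp_rot: [180.0, 0.0, 77.7]
ft_force: [-0.7, -0.2, -0.1]
finger_gap: 85.4
grip_force: 0.0
```

```bash
python3 - <<'E'
from bench import r
from h import *
st,s,W=wrist(r); print(st["tool_pos"],st["tcp_rot"],near(W,(460,-169),32,48,62),to(st,(459.8,-169.3,27)))
E
```

```text
[ 459.94113567 -169.46380948   94.73543708] [1.79977120e+02 4.68266483e-03 7.76581696e+01] (4177, np.float64(56.1), array([ 459.9, -168.6]), array([45.1, 45. ]), 35.1, 'circ', array([ 459.9, -168.7]), 22.9) [ 0.1 -0.2 67.7]
```

Well centred. Descend 68 mm, grip at 40 N and lift.

Emit:
apply_moves:
  steps:
    - [1, 0, 0, 20, 0, 0, 0]
    - [1, 0, 0, 20, 0, 0, 0]
    - [1, 0, 0, 12, 0, 0, 0]
    - [1, 0, 0, 10, 0, 0, 0]
    - [1, 0, 0, 5, 0, 0, 0]
    - [1, 0, 0, 0, 0, 0, 0]
    - [0.5, 0, 0, 0, 0, 0, 0]
    - [0.5, 0, 0, 0, 0, 0, 0]

```text
time: 45.75
tool_pos: [460.5, -169.7, 28.3]
tcp_rot: [179.9, 0.0, 77.7]
ft_force: [0.4, -0.0, -0.0]
finger_gap: 64.3
grip_force: 0.0
```

Emit:
apply_moves:
  steps:
    - [-1, 0, 0, 0, 0, 0, 0]
    - [-1, 0, 0, 0, 0, 0, 0]
    - [-1, 0, 0, 0, 0, 0, 0]
    - [-1, 0, 0, 0, 0, 0, 0]
    - [-1, 0, 0, 0, 0, 0, 0]
    - [-1, 0, 0, 0, 0, 0, 0]
    - [-1, 0, 0, 0, 0, 0, 0]
    - [-1, 0, 0, 0, 0, 0, 0]
  squeeze: 40

```text
time: 46.55
tool_pos: [460.5, -169.7, 28.5]
tcp_rot: [179.9, 0.0, 77.7]
ft_force: [-0.7, 1.0, 6.5]
finger_gap: 43.2
grip_force: 40.7
```

Emit:
apply_moves:
  steps:
    - [-1, 0, 0, -5, 0, 0, 0]
    - [-1, 0, 0, -15, 0, 0, 0]
    - [-1, 0, 0, -25, 0, 0, 0]
    - [-1, 0, 0, -30, 0, 0, 0]
    - [-1, 0, 0, -30, 0, 0, 0]
    - [-1, 0, 0, -25, 0, 0, 0]
    - [-1, 0, 0, 0, 0, 0, 0]
    - [-1, 0, 0, 0, 0, 0, 0]

```text
time: 47.35
tool_pos: [460.0, -169.5, 157.6]
tcp_rot: [179.9, 0.0, 77.7]
ft_force: [-0.7, 0.8, -1.6]
finger_gap: 42.9
grip_force: 40.9
```

```bash
python3 - <<'E'
from bench import r
from h import *
st=r.sense(); print(st["tool_pos"],st["tcp_rot"],st["finger_gap"],to(st,(591,-28.8,27)))
E
```

```text
[ 459.95779933 -169.47851621  157.61795868] [1.79949384e+02 1.35433426e-02 7.76575451e+01] 42.8582822171714 [165.5  97.8 130.7]
```

Emit:
apply_moves:
  steps:
    - [-1, 12, 7, 0, 0, 0, 0]
    - [-1, 22, 13, 0, 0, 0, 0]
    - [-1, 22, 13, 0, 0, 0, 0]
    - [-1, 22, 13, 0, 0, 0, 0]
    - [-1, 22, 13, 0, 0, 0, 0]
    - [-1, 22, 13, 0, 0, 0, 0]
    - [-1, 22, 13, 0, 0, 0, 0]
    - [-1, 21.5, 12.5, 0, 0, 0, 0]

```text
time: 48.15
tool_pos: [590.2, -26.6, 155.0]
tcp_rot: [-179.8, 0.0, 77.7]
ft_force: [0.2, -0.3, -1.5]
finger_gap: 43.4
grip_force: 40.9
```

Emit:
apply_moves:
  steps:
    - [-1, 0, 0, 0, 0, 0, 0]
    - [-1, 0, 0, 0, 0, 0, 0]
    - [-1, 0, 0, 20, 0, 0, 0]
    - [-1, 0, 0, 25, 0, 0, 0]
    - [-1, 0, 0, 25, 0, 0, 0]
    - [-1, 0, 0, 15, 0, 0, 0]
    - [-1, 0, 0, 0, 0, 0, 0]
    - [-1, 0, 0, 0, 0, 0, 0]

```text
time: 48.95
tool_pos: [590.3, -28.9, 72.7]
tcp_rot: [-180.0, 0.0, 77.6]
ft_force: [0.2, -0.5, -0.4]
finger_gap: 43.3
grip_force: 41.1
```

```bash
python3 - <<'E'
from bench import r
from h import *
st,s,W=wrist(r); print(st["tool_pos"],st["tcp_rot"],st["finger_gap"],to(st,(591,-28.8,28.5)),st["ft_force"])
print(near(W,st["tool_pos"][:2],26,94,110))
E
```

```text
[590.29891057 -28.85885956  72.73243698] [-1.79978775e+02  3.33877656e-03  7.76300122e+01] 43.3368612707792 [ 0.2  0.7 44.2] [ 0.20950546 -0.4665951  -0.39126472]
(9549, np.float64(100.5), array([591.4, -28.2]), array([45.5, 47.9]), 83.4, 'circ', array([590.5, -28. ]), 25.7)
```

Emit:
apply_moves:
  steps:
    - [-1, 0, 0.5, 10, 0, 0, 0]
    - [-1, 0, 0, 10, 0, 0, 0]
    - [-1, 0, 0, 8, 0, 0, 0]
    - [-1, 0, 0, 5, 0, 0, 0]
    - [-1, 0, 0, 3, 0, 0, 0]
    - [-1, 0, 0, 0, 0, 0, 0]
    - [-1, 0, 0, 0, 0, 0, 0]
    - [-1, 0, 0, 0, 0, 0, 0]

```text
time: 49.8
tool_pos: [591.3, -28.7, 37.0]
tcp_rot: [180.0, -0.0, 77.7]
ft_force: [0.3, 0.4, -1.9]
finger_gap: 43.1
grip_force: 41.0
```

```bash
python3 - <<'E'
from bench import r
st=r.sense(); print(st["tool_pos"],st["finger_gap"],st["ft_force"])
E
```

```text
[591.33882711 -28.74709607  36.9876957 ] 43.06545280368382 [ 0.32483285  0.4286371  -1.91262209]
```

Down 8.5 mm, release and rise.

Emit:
apply_moves:
  steps:
    - [-1, 0, 0, 4, 0, 0, 0]
    - [-1, 0, 0, 2.5, 0, 0, 0]
    - [-1, 0, 0, 1.2, 0, 0, 0]
    - [-1, 0, 0, 0.6, 0, 0, 0]
    - [-1, 0, 0, 0, 0, 0, 0]
    - [-1, 0, 0, 0, 0, 0, 0]
    - [-1, 0, 0, 0, 0, 0, 0]
    - [-1, 0, 0, 0, 0, 0, 0]

```text
time: 50.6
tool_pos: [591.0, -28.6, 28.5]
tcp_rot: [-180.0, -0.0, 77.7]
ft_force: [-3.9, 1.1, 4.9]
finger_gap: 43.9
grip_force: 41.5
```

Emit:
apply_moves:
  steps:
    - [-1, 0, 0, 0, 0, 0, 0]
    - [0, 0, 0, 0, 0, 0, 0]
    - [0.5, 0, 0, 0, 0, 0, 0]
    - [1, 0, 0, 0, 0, 0, 0]
    - [1, 0, 0, 0, 0, 0, 0]
    - [1, 0, 0, 0, 0, 0, 0]
    - [1, 0, 0, 0, 0, 0, 0]
    - [1, 0, 0, 0, 0, 0, 0]

```text
time: 51.4
tool_pos: [590.9, -28.7, 28.2]
tcp_rot: [180.0, -0.0, 77.7]
ft_force: [-0.2, -0.3, -1.0]
finger_gap: 85.2
grip_force: 0.0
```

Emit:
apply_moves:
  steps:
    - [1, 0, 0, -10, 0, 0, 0]
    - [1, 0, 0, -20, 0, 0, 0]
    - [1, 0, 0, -30, 0, 0, 0]
    - [1, 0, 0, -30, 0, 0, 0]
    - [1, 0, 0, -30, 0, 0, 0]
    - [1, 0, 0, -30, 0, 0, 0]
    - [1, 0, 0, -30, 0, 0, 0]
    - [1, 0, 0, 0, 0, 0, 0]

```text
time: 52.2
tool_pos: [593.8, -29.0, 215.1]
tcp_rot: [179.4, -0.0, 77.7]
ft_force: [0.8, -0.4, 1.4]
finger_gap: 85.4
grip_force: 0.0
```

Emit:
apply_moves:
  steps:
    - [1, -10, -15, 0, 0, 0, 0]
    - [1, -10, -15, 0, 0, 0, 0]
    - [1, -10, -15, 0, 0, 0, 0]
    - [1, -10, -15, 0, 0, 0, 0]
    - [1, -10, -15, 0, 0, 0, 0]
    - [1, 0, 0, 0, 0, 0, 0]
    - [1, 0, 0, 0, 0, 0, 0]
    - [1, 0, 0, 0, 0, 0, 0]

```text
time: 53.0
tool_pos: [507.6, -61.3, 208.3]
tcp_rot: [180.0, -0.0, 77.7]
ft_force: [0.7, 0.3, -1.5]
finger_gap: 85.1
grip_force: 0.0
```

```bash
python3 - <<'E'
from bench import r
from h import *
st,s,W=wrist(r,"w11"); print(st["time"],st["tool_pos"],st["grip_force"])
for n,c,rad,lo,hi in [("jar",(591,-28),32,48,62),("cube",(616,90),30,36,52),("tin",(574,-85),32,50,130),("spool",(455,61.5),24,38,52),("steel",(455,63),55,20,27),("puck",(701,125),35,12,30),("rouge",(702,-141),35,20,35)]:
    try: print(n,*near(W,c,rad,lo,hi))
    except Exception as e: print(n,"-")
E
```

```text
53.0 [507.55196071 -61.28698277 208.33452126] 0.0
jar 2026 56.2 [590.  -27.4] [44.7 44.9] 35.7 circ [590.5 -27.6] 23.0
cube 966 43.3 [613.3  75.9] [16.1 40.6] 75.7 circ [613.7  78.1] 21.0
tin 2294 82.1 [574.1 -85.5] [43.9 40.6] 81.4 circ [574.1 -85.1] 27.1
spool 1373 43.4 [455.   61.9] [35.  35.5] 76.6 circ [455.2  62. ] 18.1
steel 3455 23.4 [455.5  62.7] [64.1 64.1] 89.8 circ [455.4  62.5] 44.0
puck 0 nan [0. 0.] [0. 0.] 0.0 circ [0. 0.] 0.0
rouge 1096 26.7 [ 704.1 -142.2] [28.  45.1] 13.7 circ [ 703.7 -142. ] 24.2
  return _methods._mean(a, axis=axis, dtype=dtype,
  ret = ret.dtype.type(ret / rcount)
```

View pics/w11.png

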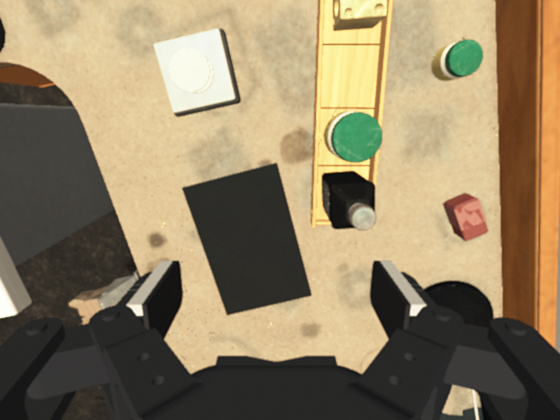

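The picture shows jar (355,137) and cube (358,10) upright in their bays, within about 1 mm of where they started. The tin (350,205) is untouched, the spool (190,68) stands mid-block, and the arm is clear. Handing in.

```bash
python3 -c "
from bench import r
print(r.hand_in())"
```

```text
the job is handed in; nothing more can be done
None
```

The job is handed in (no verdict was shown): the spool stands within about 1 mm of the steel block's middle, the jar and cube are back upright in the caddy within about 1–2 mm of where they stood, the tin and rouge measured unmoved, and the wax puck was never approached but was out of view in the last check.

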